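# Take a thermometer reading off a chocolate on the turning stand

### The job

The chocolates are setting on the free-running turntable and must keep turning while they are measured. Take the thermometer wand out of its holder, give the turntable a smooth push by one of its posts so that it turns by itself at about one turn in six seconds (not slower than one turn in twelve while you measure, never faster than one in three), and keep the wand upright with its nose over the dome-shaped chocolate, two to three centimetres above it, following it round for a good four seconds without touching the turntable. Then stand the wand back in its holder and let go; touch none of the chocolates, leave the other things on the bench alone, and let the turntable run down by itself.

Things in the scene. Friction and masses are not known exactly. Their poses are not given: they have to be found in the camera images.
- turntable: Decorating turntable: a dark steel foot, 180 mm across, fixed to the bench, carrying a white platter 330 mm across, its top 70 mm above the bench. Origin on the turning axis at bench height, z up. Three upright dark steel finger posts stand on the platter, 120 degrees apart, 150 mm from the axis: 14 mm across, rising 30 mm above the platter (tops 100 mm above the bench).
- platter (a joint): angle of the free-running platter, rad, counter-clockwise from above, no stops (grows beyond a turn); either direction will do. Nominal mass 1.5 kg, inertia 0.022 kg m2 with its load (varies 40 percent either way); bearing drag 0.0006 N m s/rad plus 0.0003 N m: it loses about a third of its speed in 10 s.
- post (a point): centre of the top of one of the three posts, 30 mm above the platter's top, 150 mm from the axis; the other two stand 120 and 240 degrees round from it.
- dome: the dome-shaped dark chocolate, 44 mm across and 22 mm high, 30 g, lying loose on the platter, its middle 90 to 105 mm from the axis; origin at the centre of its underside, z up. It goes round with the platter.
- square0: a flat square dark chocolate, 36 x 36 x 14 mm, 25 g, lying loose on the platter about 90 mm from the axis; origin at the centre of its underside.
- square1: a flat square dark chocolate, 36 x 36 x 14 mm, 25 g, lying loose on the platter about 90 mm from the axis; origin at the centre of its underside.
- square2: a flat square dark chocolate, 36 x 36 x 14 mm, 25 g, lying loose on the platter about 90 mm from the axis; origin at the centre of its underside.
- wand: thermometer wand, 150 mm long, 150 g, standing nose down in the holder: steel nose 22 mm across for the lowest 60 mm, widening up to 70 mm; above it a black grip 30 x 30 mm square up to the top, sides along the wand's x and y. Origin at the centre of the nose's flat end (bottom), z up towards its top. Grasp from above by the square grip, 112 to 122 mm above the origin.
- holder: grey holder block, 80 x 80 x 60 mm high, fixed to the bench, with one round hole of 31 mm in the middle of its top, 50 mm deep. Origin at the centre of its underside; the standing wand's nose rests on the hole's floor 10 mm above the origin.
- jar: bystander: amber glass jar with white lid, 70 mm across, 110 mm high; origin at the centre of its underside. It and the holder may have swapped sides of the turntable.
- cutter: bystander: steel ring cutter, 70 mm across, 45 mm high; origin at the centre of its underside.
- spatula: bystander: spatula 240 mm long lying on the bench.

How it is judged:
On the way, in this order (a step that is already met when the one before it is completed fails the run):
1. the platter turns by itself, untouched, at more than 0.5 rad/s ((velocity of joint platter above 0.5 rad/s or velocity of joint platter below -0.5 rad/s) and contact force between each of the arm, wand and turntable below 0.3 N), for 0.1 s.
2. for 4 s the nose stays within 20 mm horizontally of the dome's middle and 5 to 50 mm above its top, wand upright within 0.3 rad, platter untouched and turning faster than 0.5 rad/s (all of step 1 and horizontal distance between wand and dome below 0.02 m and z of wand in the frame of dome between 0.027 and 0.072 m and angle between wand's own z axis and vertical below 0.3 rad), for 4 s.
At the end, for the whole second after the job is handed in: The wand stands at rest in its holder's hole (nose within 12 mm of the hole's axis and 10 mm of its floor, leaning less than 0.25 rad), released; all four chocolates still lie on the platter within 130 mm of the axis. The platter may still turn (horizontal distance between wand and holder below 0.012 m and z of wand in the frame of holder below 0.02 m and angle between wand's own z axis and vertical below 0.25 rad and linear speed of wand below 0.03 m/s and horizontal distance between each of dome, square0, square1, square2 and turntable below 0.13 m and height (world z) of each of dome, square0, square1, square2 above 0.06 m); the robot touches nothing.
It fails at once if the platter is spun faster than 2.2 rad/s (velocity of joint platter above 2.2 rad/s or velocity of joint platter below -2.2 rad/s).
It fails at once if the wand or the robot touches a chocolate (contact force between any of wand, the arm and dome above 0.5 N or contact force between any of wand, the arm and square0 above 0.5 N or contact force between any of wand, the arm and square1 above 0.5 N or contact force between any of wand, the arm and square2 above 0.5 N).
It fails at once if a chocolate tips or falls off (angle between any of dome, square0, square1, square2's own z axis and vertical above 0.4 rad or height (world z) of any of dome, square0, square1, square2 below 0.06 m).
It fails at once if a bystander (jar, cutter, spatula) is moved more than 30 mm (distance of any of jar, cutter, spatula from where it was at the start of the episode above 0.03 m).
It also fails if it takes over 61 s, if anything falls off the work surface, if the arm or the gripper's body presses on something with over 40 N, if the wrist force passes 120 N, or if a joint passes its speed limit or range.

### The arm

A 6-joint arm with a two-finger parallel gripper is mounted at the origin on the work surface. World frame = base frame: x ahead of the robot, y to its left, z up, the work surface at z = 0. Lengths are in m, angles in rad, forces in N, time in s.
With the tool pointing down it reaches from about 0.35 to 0.925 m from the base axis. Payload 6.4 kg.
Tool frame: the origin (TCP) lies midway between the tips of the shut fingers; the grasp point (between the pads) lies 19 mm behind it (arm.grip_point_offset is the distance from the TCP to the grasp point, in m); z points along the fingers, y is the line along which they close (so a half turn about z gives the same grasp; the last joint's range is limited). The gripper opens to 94 mm and grips with 3 to 60 N. Pads are 16 mm wide; open, the fingers measure 119 mm over their backs; the gripper's body (75 mm by 177 mm) begins 78 mm behind the grasp point.
Start: joints at [-1.467, 0.245, 1.558, -0, 1.339, -0.174], TCP at [0.178, -0.625, 0.205] pointing down, gripper open.
Joint ranges: [-3.13, 3.13], [-1.02, 2.26], [0.13, 2.54], [-0.95, 4.09], [0.21, 2.88], [-2.74, 2.74]. Speed limits (rad/s): [2.57, 2.57, 3.14, 3.14, 3.14, 3.14].

### API

Orientations are given as a rotation vector (axis times angle).
In Python, from workcell import arm, optics, workorder gives the robot as it stands.
- The arm moves only by the tool carry_out, never from a script. Its argument "motion" is one flat list of numbers, 6 for each row, row after row: the shift along the tool's x, y, z normalised to -1 to 1, where 1 is 0.3 m, then the turn, a rotation vector about the tool's x, y, z normalised to -1 to 1, where 1 is 180 degrees. In form: [tx, ty, tz, ax, ay, az, tx, ty, tz, ax, ay, az, ...]. A call has 1 to 8 rows; each row is the pose to reach, as a shift and turn from the pose commanded when the call began, along the tool's axes at that moment, turning the shorter way round; what a row does not reach only later rows make up. A row lasts 1/8 s, in which the tool goes at most 62.5 mm and 10.7 degrees, less where a joint would pass 70% of its speed; a pose out of reach is approached as far as the arm can. A call with a number of a shift or a turn outside -1 to 1 is refused whole. A call with a gripper value outside its range is refused whole. "claw" is the closure, from -1 (fully open) to 1 (shut), set as the call begins (left out, the last holds). The fingers move at their own pace and stop on an object; "newtons" is the grip in N (left out, the last holds). Time passes only in rows, so rows that repeat a pose let the fingers close. It gives the time, the measured TCP pose, the force, the opening and the grip force at its end, in the units of the state.
- arm.get_state(): the state, without advancing time (a new reading comes with each control period).
- optics.read_camera(name): name is "scene" or "top"; returns (picture, depth): 400x640x3 uint8, red, green, blue; 400x640 float32, m along the optical axis (not along the pixel's ray), 0 where there is no reading.
- optics.calibration(name): a dict with "K" (3x3 intrinsics, pixels), "rvec" (rotation vector, rad) and "tvec" (3), from world to camera coordinates, as OpenCV has them. Camera axes: x right, y down, z forward; pixel columns grow to the right and rows downward; lengths in m; the calibration is good to about 2 mm. A picture is of the moment at which its call begins. calibration takes no time and is no camera call.
- workorder.job_done(): hands the job in; it is judged then, once.
The state is a dict: "t": time; "q": joint angles; "qvel": joint speeds; "joint_efforts": joint torques, N m; "tool_pos": TCP position; "eef_rot": TCP orientation; "contact_force": force on the tool from outside, world axes, zero at the start; "torque": the same for the moment, N m; "width": finger opening in m; "finger_force": force on a finger pad.
Only numpy, scipy, OpenCV 4.12 (cv2) and the standard library are available. Lean on these libraries where they do the work, as an engineer would, in place of code of your own. Each camera call takes 0.05 s, during which the arm holds its last target. There are 200 camera calls.

## Working session

There is one attempt and no reset: what is moved stays moved. The work goes in short steps, Python scripts to look and compute and a tool call to move; the robot and the scene stay as the last step left them, time stands still between calls to the robot, and variables do not carry over. Pictures are saved under pics/ and viewed, at most 10 in all, crops included, and the job is handed in when it is done.

Besides the shell and the picture viewer there is one more tool, called after ">>>" as a command line: name --argument value ..., lists and objects as JSON in quotes. carry_out: Moves the arm, as the interface text tells. Scaled input: -1 to 1 covers 0.3 m each way for a shift and 180 degrees each way for a turn. Its arguments: {"type":"object","properties":{"motion":{"type":"array"},"claw":{"type":"number"},"newtons":{"type":"number"}},"required":["motion"]}

```bash
ls; mkdir -p pics; python3 - <<'E'
from workcell import arm, optics
import cv2,numpy as np
for n in("scene","top"):
    p,d=optics.read_camera(n); cv2.imwrite(f"pics/{n}0.png",p[:,:,::-1]); np.savez(f"pics/{n}0.npz",p=p,d=d)
    c=optics.calibration(n); print(n,c, (d>0).mean())
print(arm.get_state())
E
```

```text
pics
scene {'K': array([[445.50478095,   0.        , 321.77652087],
       [  0.        , 445.50478095, 199.79472671],
       [  0.        ,   0.        ,   1.        ]]), 'rvec': array([ 0.86646586,  2.71721444, -0.80570259]), 'tvec': array([ 0.48496802, -0.21573014,  1.35142879])} 0.99595703125
top {'K': array([[393.89653067,   0.        , 318.10196927],
       [  0.        , 393.89653067, 193.86544431],
       [  0.        ,   0.        ,   1.        ]]), 'rvec': array([ 2.21299669, -2.17223163,  0.0983161 ]), 'tvec': array([-0.03765355,  0.56896237,  1.05950068])} 0.99604296875
{'t': 0.1, 'q': array([-1.46709219e+00,  2.45693599e-01,  1.55890051e+00, -1.21566456e-05,
        1.33868727e+00, -1.74111442e-01]), 'qvel': array([-1.64726351e-04, -2.44647355e-03, -2.93298714e-03, -1.56202910e-03,
        3.74653500e-04,  6.01810666e-05]), 'joint_efforts': array([-1.79122713e-05, -4.16910946e+01, -3.15526807e+01,  6.86726603e-02,
        3.09333368e-02, -4.66800554e-05]), 'tool_pos': array([ 0.17820448, -0.62453071,  0.20448342]), 'eef_rot': array([-3.10965981e+00, -4.34760284e-01, -7.47550093e-05]), 'contact_force': array([-0.2436024 , -0.80066164, -0.02432128]), 'torque': array([-0.00560677,  0.02587349,  0.00105109]), 'finger_force': 0.0, 'width': 0.09386806380303711}
```

View pics/scene0.png

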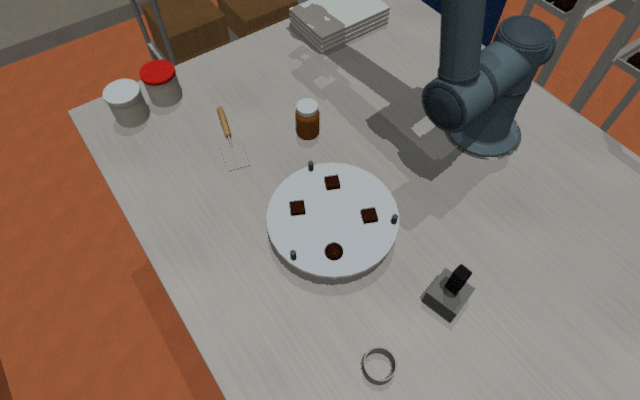

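View pics/top0.png

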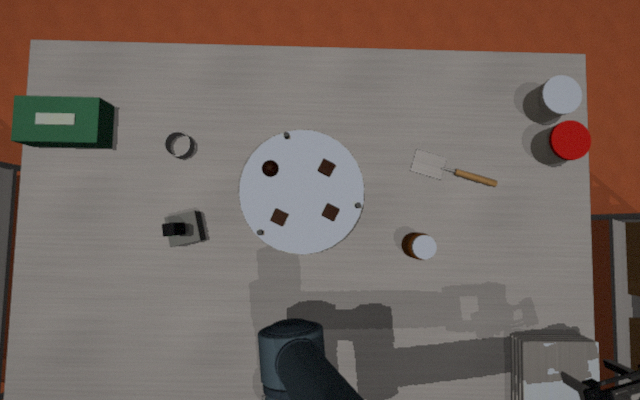

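The scene view shows the platter at (333,220), the dome at (334,251), the holder at (448,295) with the wand grip at (458,278), the jar at (307,120), the cutter at (379,365) and the spatula at (230,140). In the top view the platter is at (302,192), the dome at (270,168), the posts at (287,135), (358,206) and (260,233), the wand top at (175,229) and the holder at (185,228).

```bash
cat > h.py <<'E'
import numpy as np, cv2
from workcell import arm, optics
from scipy.spatial.transform import Rotation as R
def cal(n):
    c=optics.calibration(n); return c["K"],R.from_rotvec(c["rvec"]).as_matrix(),np.array(c["tvec"])
def plane(n,uv,z):
    K,M,t=cal(n); uv=np.atleast_2d(np.asarray(uv,float)); o=-M.T@t
    d=np.c_[uv,np.ones(len(uv))]@np.linalg.inv(K).T@M
    return o+d*((z-o[2])/d[:,2])[:,None]
def cloud(n,depth):
    K,M,t=cal(n); v,u=np.indices(depth.shape)
    P=np.stack([u,v,np.ones_like(u)],-1)@np.linalg.inv(K).T*depth[...,None]
    return (P-t)@M
def blobs(m,lo=10):
    k,l,s,c=cv2.connectedComponentsWithStats(m.astype(np.uint8)); return [(s[i,4],c[i],l==i) for i in range(1,k) if s[i,4]>=lo]
E
python3 - <<'E'
from h import *
for n in("top","scene"):
    z=np.load(f"pics/{n}0.npz"); p,d=z["p"].astype(int),z["d"]; W=cloud(n,d); W[d==0]=0
    ctr=plane(n,[(302,192)] if n=="top" else [(333,220)],.07)[0]; print(n,"approx c",ctr)
    near=np.hypot(W[...,0]-ctr[0],W[...,1]-ctr[1])<.2
    m=near&(p.min(2)>130)&(abs(W[...,2]-.07)<.012)
    cs,_=cv2.findContours(m.astype(np.uint8),0,1); c=max(cs,key=cv2.contourArea)
    P=plane(n,cv2.convexHull(c)[:,0],.07)[:,:2].astype(np.float32)
    print(" platter",cv2.minEnclosingCircle(P), cv2.fitEllipse(P)); C=np.array(cv2.minEnclosingCircle(P)[0])
    dark=near&(p.max(2)<110)&(W[...,2]>.065)
    for a,c,mm in blobs(dark,15):
        rgb=p[mm].mean(0); Z=np.percentile(W[mm][:,2],90); q=plane(n,[c],Z)[0]; r=q[:2]-C
        print("  blob",a,c.round(1),rgb.round(),"z",Z.round(3),q.round(4),"r",np.hypot(*r).round(4),np.degrees(np.arctan2(r[1],r[0])).round(1))
    hc=plane(n,[(185,228)] if n=="top" else [(448,295)],.06)[0]
    nh=np.hypot(W[...,0]-hc[0],W[...,1]-hc[1])<.08
    for nm,zz,tol in(("holder",.06,.008),("wandtop",.16,.008)):
        m=nh&(abs(W[...,2]-zz)<tol); v,u=np.nonzero(m)
        Q=plane(n,np.c_[u,v],zz)[:,:2].astype(np.float32); print(" ",nm,len(Q),cv2.minAreaRect(Q),np.median(W[m][:,2]))
E
```

```text
top approx c [0.57007607 0.01596595 0.07      ]
 platter ((0.5743009448051453, 0.016681917011737823), 0.16434402763843536) ((0.5739200115203857, 0.017068754881620407), (0.3262803852558136, 0.32702574133872986), 29.31771469116211)
  blob 35 [286.3 135. ] [66. 65. 64.] z 0.101 [0.7134 0.0584 0.101 ] r 0.1452 16.7
  blob 203 [326.2 167.3] [54. 39. 32.] z 0.086 [ 0.6343 -0.0458  0.0856] r 0.0866 -46.2
  blob 221 [270.  167.9] [35. 23. 20.] z 0.091 [0.6289 0.0991 0.0909] r 0.0989 56.4
  blob 202 [330.1 211.6] [56. 41. 34.] z 0.086 [ 0.5197 -0.0577  0.0863] r 0.0923 -126.3
  blob 27 [357.6 205.1] [69. 69. 67.] z 0.101 [ 0.5371 -0.1265  0.1011] r 0.1479 -104.6
  blob 208 [278.9 216.8] [59. 44. 37.] z 0.086 [0.5041 0.0733 0.086 ] r 0.0902 141.1
  blob 32 [260.1 232.1] [72. 71. 69.] z 0.102 [0.4647 0.1182 0.1023] r 0.1494 137.2
  holder 719 ((0.47043412923812866, 0.3256593644618988), (0.08004724979400635, 0.08215393126010895), 13.711990356445312) 0.060118212675918804
  wandtop 172 ((0.4701615869998932, 0.32486045360565186), (0.030110303312540054, 0.032084353268146515), 8.20529842376709) 0.159
[... 424 characters left out ...]

  blob 199 [297.  207.6] [45. 26. 18.] z 0.087 [ 0.6413 -0.0409  0.0866] r 0.0864 -41.7
  blob 216 [368.9 215.2] [46. 28. 20.] z 0.086 [0.5109 0.0777 0.0861] r 0.0899 137.1
  blob 48 [393.8 219. ] [59. 60. 59.] z 0.101 [0.4756 0.1263 0.1009] r 0.1493 132.7
  blob 251 [333.4 251.1] [39. 23. 17.] z 0.092 [0.6402 0.1082 0.0922] r 0.1115 55.3
  blob 43 [293. 255.] [57. 58. 57.] z 0.101 [0.7233 0.0669 0.1013] r 0.1549 19.0
  holder 952 ((0.4741614758968353, 0.32667773962020874), (0.08429796993732452, 0.0797751173377037), 13.7499418258667) 0.060197799598531464
  wandtop 210 ((0.4749091863632202, 0.3275642395019531), (0.03344321250915527, 0.029200879856944084), 8.3145170211792) 0.15981349585266524
```

```bash
cat >> h.py <<'E'
import json
def Rot(yaw): # tool down, tool y along world heading yaw
    y=np.array([np.cos(yaw),np.sin(yaw),0]); z=np.array([0,0,-1.]); return np.c_[np.cross(y,z),y,z]
def rows(pos0,R0,targets):
    """targets: list of (world pos, yaw or None); prints the flat motion list, returns commanded end position"""
    out=[]
    for p,yw in targets:
        s=R0.T@(np.asarray(p)-pos0)/.3
        a=np.zeros(3) if yw is None else R.from_matrix(R0.T@Rot(yw)).as_rotvec()/np.pi
        out+= [*s,*a]
    out=np.round(out,3)+0.; print("MOTION",json.dumps(out.tolist()),"max",abs(out).max())
    return pos0+.3*R0@out[-6:-3]
E
python3 - <<'E'
from h import *
s=arm.get_state(); M=R.from_rotvec(s["eef_rot"]).as_matrix(); print(M.round(3)); y=np.arctan2(M[1,1],M[0,1]); print("yaw y deg",np.degrees(y), arm.grip_point_offset)
# yaw = a + q1 - s*q6
for k in range(-2,3):
    yt=np.radians(8.2+90*k); print(8.2+90*k,"dq6 at q1=.605:",(.605+1.467)-(yt-y), (.605+1.467)-(yt-y)+s["q"][5])
E
```

```text
[[ 0.962  0.274 -0.   ]
 [ 0.274 -0.962  0.002]
 [ 0.    -0.002 -1.   ]]
yaw y deg -74.08216555489619 0.0188
-171.8 dq6 at q1=.605: 3.777497948985788 3.60338650663749
-81.8 dq6 at q1=.605: 2.206701622190891 2.032590179842593
8.2 dq6 at q1=.605: 0.6359052953959945 0.4617938530476968
98.2 dq6 at q1=.605: -0.9348910313989021 -1.1090024737471997
188.2 dq6 at q1=.605: -2.505687358193799 -2.679798800542097
```

```bash
python3 - <<'E'
from h import *
s=arm.get_state(); M=R.from_rotvec(s["eef_rot"]).as_matrix(); p=s["tool_pos"]; e=np.array([.378,-.345,.225]); y0=np.radians(-74.08);y1=np.radians(8.2)
print(rows(p,M,[(p+(e-p)*k/8,y0+(y1-y0)*k/8) for k in range(1,9)]))
E
```

```text
MOTION [0.112, -0.089, -0.008, -0.001, 0.0, -0.057, 0.224, -0.178, -0.017, -0.001, 0.0, -0.114, 0.336, -0.268, -0.025, 0.0, 0.0, -0.171, 0.448, -0.357, -0.033, 0.0, 0.0, -0.229, 0.56, -0.446, -0.042, 0.0, 0.0, -0.286, 0.672, -0.535, -0.05, 0.0, 0.0, -0.343, 0.784, -0.624, -0.059, 0.0, 0.0, -0.4, 0.896, -0.714, -0.067, 0.0, 0.0, -0.457] max 0.896
[ 0.37795528 -0.34485744  0.22501559]
```

>>> carry_out --motion '[0.112, -0.089, -0.008, -0.001, 0.0, -0.057, 0.224, -0.178, -0.017, -0.001, 0.0, -0.114, 0.336, -0.268, -0.025, 0.0, 0.0, -0.171, 0.448, -0.357, -0.033, 0.0, 0.0, -0.229, 0.56, -0.446, -0.042, 0.0, 0.0, -0.286, 0.672, -0.535, -0.05, 0.0, 0.0, -0.343, 0.784, -0.624, -0.059, 0.0, 0.0, -0.4, 0.896, -0.714, -0.067, 0.0, 0.0, -0.457]'

```text
t: 1.1
tool_pos: [0.3785, -0.344, 0.2253]
eef_rot: [-2.05, -2.38, -0.0]
contact_force: [0.3, -0.5, -0.3]
width: 0.094
finger_force: 0.0
```

```bash
python3 - <<'E'
from h import *
M=Rot(np.radians(8.2)); p=np.array([.378,-.345,.225]); 
for e,n in(([.41,-.06,.215],5),([.4622,.2262,.205],5)):
    e=np.array(e); p=rows(p,M,[(p+(e-p)*k/n,None) for k in range(1,n+1)]); print(p)
a=[.4722,.3262,.205]
p=rows(p,M,[([.467,.276,.205],None),(a,None),([.4722,.3262,.17],None),([.4722,.3262,.135],None),([.4722,.3262,.108],None)]+[([.4722,.3262,.108],None)]); print(p)
E
```

```text
MOTION [0.185, 0.048, 0.007, 0.0, 0.0, 0.0, 0.37, 0.096, 0.013, 0.0, 0.0, 0.0, 0.555, 0.145, 0.02, 0.0, 0.0, 0.0, 0.74, 0.193, 0.027, 0.0, 0.0, 0.0, 0.925, 0.241, 0.033, 0.0, 0.0, 0.0] max 0.925
[ 0.40998129 -0.06002502  0.2151    ]
MOTION [0.184, 0.062, 0.007, 0.0, 0.0, 0.0, 0.368, 0.123, 0.013, 0.0, 0.0, 0.0, 0.552, 0.185, 0.02, 0.0, 0.0, 0.0, 0.736, 0.247, 0.027, 0.0, 0.0, 0.0, 0.92, 0.308, 0.034, 0.0, 0.0, 0.0] max 0.92
[0.46207103 0.22633213 0.2049    ]
MOTION [0.162, 0.04, 0.0, 0.0, 0.0, 0.0, 0.325, 0.081, 0.0, 0.0, 0.0, 0.0, 0.325, 0.081, 0.116, 0.0, 0.0, 0.0, 0.325, 0.081, 0.233, 0.0, 0.0, 0.0, 0.325, 0.081, 0.323, 0.0, 0.0, 0.0, 0.325, 0.081, 0.323, 0.0, 0.0, 0.0] max 0.325
[0.47221627 0.32630119 0.108     ]
```

>>> carry_out --motion '[0.185, 0.048, 0.007, 0.0, 0.0, 0.0, 0.37, 0.096, 0.013, 0.0, 0.0, 0.0, 0.555, 0.145, 0.02, 0.0, 0.0, 0.0, 0.74, 0.193, 0.027, 0.0, 0.0, 0.0, 0.925, 0.241, 0.033, 0.0, 0.0, 0.0]'

```text
t: 1.72
tool_pos: [0.4098, -0.0586, 0.2154]
eef_rot: [2.058, 2.374, 0.0]
contact_force: [1.1, -0.1, 0.5]
width: 0.0935
finger_force: 0.0
```

>>> carry_out --motion '[0.184, 0.062, 0.007, 0.0, 0.0, 0.0, 0.368, 0.123, 0.013, 0.0, 0.0, 0.0, 0.552, 0.185, 0.02, 0.0, 0.0, 0.0, 0.736, 0.247, 0.027, 0.0, 0.0, 0.0, 0.92, 0.308, 0.034, 0.0, 0.0, 0.0]'

```text
t: 2.35
tool_pos: [0.4621, 0.2279, 0.2051]
eef_rot: [2.057, 2.375, -0.0]
contact_force: [0.4, -0.6, 0.5]
width: 0.0938
finger_force: 0.0
```

>>> carry_out --motion '[0.162, 0.04, 0.0, 0.0, 0.0, 0.0, 0.325, 0.081, 0.0, 0.0, 0.0, 0.0, 0.325, 0.081, 0.116, 0.0, 0.0, 0.0, 0.325, 0.081, 0.233, 0.0, 0.0, 0.0, 0.325, 0.081, 0.323, 0.0, 0.0, 0.0, 0.325, 0.081, 0.323, 0.0, 0.0, 0.0]'

```text
t: 3.1
tool_pos: [0.4705, 0.325, 0.1058]
eef_rot: [-2.056, -2.372, 0.008]
contact_force: [-0.5, 0.5, 0.3]
width: 0.0937
finger_force: 0.0
```

>>> carry_out --motion '[0, 0, 0, 0, 0, 0, 0, 0, 0, 0, 0, 0, 0, 0, 0, 0, 0, 0, 0, 0, 0, 0, 0, 0, 0, 0, 0, 0, 0, 0, 0, 0, 0, 0, 0, 0]' --claw 1 --newtons 25

```text
t: 3.85
tool_pos: [0.4725, 0.3259, 0.1086]
eef_rot: [-2.057, -2.374, -0.0]
contact_force: [0.4, -0.2, -0.1]
width: 0.0374
finger_force: 0.0
```

>>> carry_out --motion '[0, 0, 0, 0, 0, 0, 0, 0, 0, 0, 0, 0, 0, 0, 0, 0, 0, 0, 0, 0, 0, 0, 0, 0]'

```text
t: 4.35
tool_pos: [0.4724, 0.3258, 0.1085]
eef_rot: [-2.057, -2.374, 0.0]
contact_force: [-0.4, 0.2, -0.3]
width: 0.0298
finger_force: 25.0
```

>>> carry_out --motion '[0, 0, -0.077, 0, 0, 0, 0, 0, -0.153, 0, 0, 0, 0, 0, -0.23, 0, 0, 0, 0, 0, -0.307, 0, 0, 0, 0, 0, -0.383, 0, 0, 0]'

```text
t: 4.97
tool_pos: [0.4723, 0.3258, 0.2239]
eef_rot: [-2.057, -2.374, 0.001]
contact_force: [-0.8, -0.1, -1.8]
width: 0.0298
finger_force: 25.0
```

```bash
python3 - <<'E'
from h import *
s=arm.get_state(); print(s["qvel"].round(3),s["tool_pos"],s["t"])
p,d=optics.read_camera("scene"); cv2.imwrite("pics/scene1.png",cv2.resize(p[150:350,350:600,::-1],None,fx=3,fy=3)); np.savez("pics/scene1.npz",p=p,d=d)
s=arm.get_state(); print(s["qvel"].round(3),s["tool_pos"],s["t"])
p,d=optics.read_camera("top"); np.savez("pics/top1.npz",p=p,d=d)
s=arm.get_state(); print(s["qvel"].round(3),s["tool_pos"],s["t"])
E
```

```text
[-0.    -0.16  -0.176 -0.001  0.334 -0.001] [0.47225706 0.32577698 0.22388624] 4.975
[-0.     0.007 -0.005  0.    -0.075  0.   ] [0.47391685 0.32653624 0.22757099] 5.025
[ 0.     0.026  0.045 -0.001 -0.023  0.001] [0.47388292 0.32651912 0.22620504] 5.075
```

View pics/scene1.png

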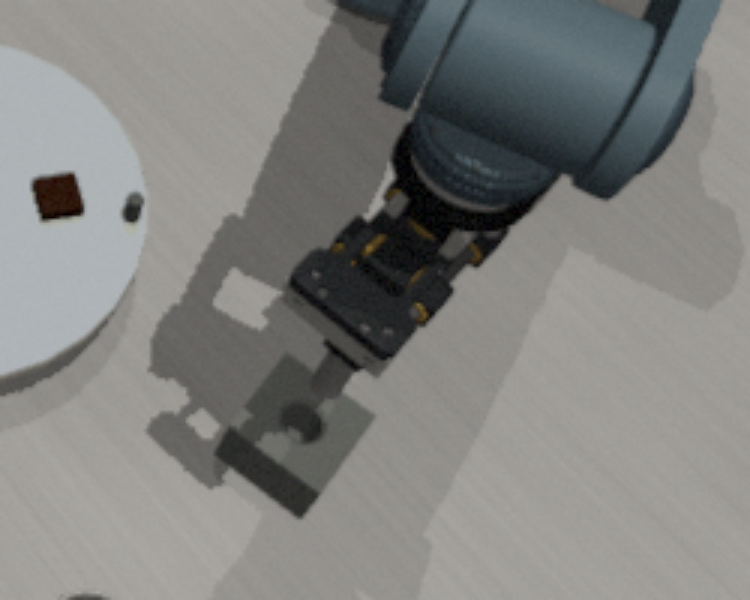

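The crop shows the nose hanging clear, its tip near full-image (456,281), and the holder's hole at about (450.7,290.7).

```bash
python3 - <<'E'
from h import *
z=np.load("pics/scene1.npz"); p,d=z["p"].astype(int),z["d"]; W=cloud("scene",d)
near=(np.hypot(W[...,0]-.473,W[...,1]-.326)<.02)&(W[...,2]>.11)&(W[...,2]<.20)
for lo in np.arange(.115,.2,.01):
    m=near&(abs(W[...,2]-lo)<.005)
    if m.sum(): v,u=np.nonzero(m); print(lo.round(3),m.sum(),W[m].mean(0).round(4),np.ptp(W[m][:,:2],axis=0).round(3),u.mean().round(1),v.mean().round(1))
print("zmin",W[near][:,2].min())
hm=(abs(W[...,2]-.06)>.006)&(np.hypot(*(plane("scene",np.indices(d.shape)[::-1].reshape(2,-1).T,.06)[:,:2]-[.474,.3267]).T)<.03).reshape(d.shape)&(W[...,2]<.06)
for a,c,mm in blobs(hm): print("hole",a,c,plane("scene",[c],.06), W[mm][:,2].min())
print("hole by eye",plane("scene",[(450.7,290.7)],.06))
print("wand tip c ray @",plane("scene",[(456,281)],.125))
E
```

```text
0.125 5 [0.4811 0.326  0.1283] [0.002 0.014] 455.0 279.8
0.135 23 [0.481 0.328 0.135] [0.01  0.021] 456.5 279.3
0.145 24 [0.4815 0.3297 0.1459] [0.011 0.019] 458.2 277.9
0.155 25 [0.4815 0.328  0.1552] [0.009 0.021] 458.8 275.5
0.165 26 [0.481  0.3292 0.1646] [0.012 0.02 ] 460.7 274.0
0.175 28 [0.4815 0.3285 0.175 ] [0.01  0.021] 461.6 271.8
0.185 12 [0.4825 0.3274 0.1836] [0.007 0.016] 462.0 269.8
0.195 14 [0.4866 0.3297 0.1968] [0.005 0.024] 463.1 269.1
zmin 0.12489507002187515
hole 126 [449.79365079 290.47619048] [[0.47416178 0.3270513  0.06      ]] 0.008025241212171701
hole by eye [[0.47286947 0.32861987 0.06      ]]
wand tip c ray @ [[0.47958819 0.32872263 0.125     ]]
```

```bash
cat >> h.py <<'E'
C=np.array([.5753,.0168]); M=Rot(np.radians(8.2))
def pol(deg,r,z): a=np.radians(deg); return np.array([C[0]+r*np.cos(a),C[1]+r*np.sin(a),z])
E
python3 - <<'E'
from h import *
p=np.array([.4722,.3263,.2229]); a=pol(121.5,.15,.223)
T=[p+(a-p)*f for f in(.25,.5,.75,.95)]+[a,pol(121.5,.15,.199),pol(121.5,.15,.176),pol(121.5,.15,.176)]
p=rows(p,M,[(t,None) for t in T]); print(p)
th=121.5; L=[]
for w in(.3,.3,.4,.5,.6,.7,.8,.9,1.0,1.05,1.1,1.1): th+=np.degrees(w*.125); L.append(pol(th,.15,.176))
p=rows(p,M,[(t,None) for t in L[:8]]); print(p)
for w,z in((.8,.176),(.4,.186),(.1,.206),(0,.223)): th+=np.degrees(w*.125); L.append(pol(th,.15,z))
p=rows(p,M,[(t,None) for t in L[8:]]); print(p,th)
E
```

```text
MOTION [-0.153, -0.001, 0.0, 0.0, 0.0, 0.0, -0.305, -0.002, 0.0, 0.0, 0.0, 0.0, -0.458, -0.004, 0.0, 0.0, 0.0, 0.0, -0.58, -0.005, 0.0, 0.0, 0.0, 0.0, -0.611, -0.005, 0.0, 0.0, 0.0, 0.0, -0.611, -0.005, 0.08, 0.0, 0.0, 0.0, -0.611, -0.005, 0.156, 0.0, 0.0, 0.0, -0.611, -0.005, 0.156, 0.0, 0.0, 0.0] max 0.611
[0.49685922 0.14466007 0.1761    ]
MOTION [-0.008, -0.017, 0.0, 0.0, 0.0, 0.0, -0.016, -0.034, 0.0, 0.0, 0.0, 0.0, -0.028, -0.055, 0.0, 0.0, 0.0, 0.0, -0.045, -0.082, 0.0, 0.0, 0.0, 0.0, -0.067, -0.112, 0.0, 0.0, 0.0, 0.0, -0.096, -0.145, 0.0, 0.0, 0.0, 0.0, -0.132, -0.18, 0.0, 0.0, 0.0, 0.0, -0.176, -0.214, 0.0, 0.0, 0.0, 0.0] max 0.214
[0.44084639 0.08324311 0.1761    ]
MOTION [-0.054, -0.032, 0.0, 0.0, 0.0, 0.0, -0.114, -0.058, 0.0, 0.0, 0.0, 0.0, -0.18, -0.077, 0.0, 0.0, 0.0, 0.0, -0.248, -0.087, 0.0, 0.0, 0.0, 0.0, -0.298, -0.088, 0.0, 0.0, 0.0, 0.0, -0.323, -0.086, -0.033, 0.0, 0.0, 0.0, -0.329, -0.086, -0.1, 0.0, 0.0, 0.0, -0.329, -0.086, -0.156, 0.0, 0.0, 0.0] max 0.329
[ 0.42938764 -0.01812763  0.2229    ] 193.47782301330966
```

>>> carry_out --motion '[-0.153, -0.001, 0.0, 0.0, 0.0, 0.0, -0.305, -0.002, 0.0, 0.0, 0.0, 0.0, -0.458, -0.004, 0.0, 0.0, 0.0, 0.0, -0.58, -0.005, 0.0, 0.0, 0.0, 0.0, -0.611, -0.005, 0.0, 0.0, 0.0, 0.0, -0.611, -0.005, 0.08, 0.0, 0.0, 0.0, -0.611, -0.005, 0.156, 0.0, 0.0, 0.0, -0.611, -0.005, 0.156, 0.0, 0.0, 0.0]'

```text
t: 6.08
tool_pos: [0.4951, 0.1448, 0.174]
eef_rot: [-2.054, -2.372, 0.006]
contact_force: [0.1, 0.7, -0.5]
width: 0.0303
finger_force: 25.0
```

```bash
python3 - <<'E'
from h import *
p,d=optics.read_camera("scene"); cv2.imwrite("pics/scene2.png",cv2.resize(p[130:300,260:460,::-1],None,fx=3.5,fy=3.5)); s=arm.get_state(); print(s["tool_pos"],s["contact_force"])
E
```

```text
[0.49627587 0.14484311 0.17568546] [ 0.36682934  0.69886643 -0.79034409]
```

View pics/scene2.png

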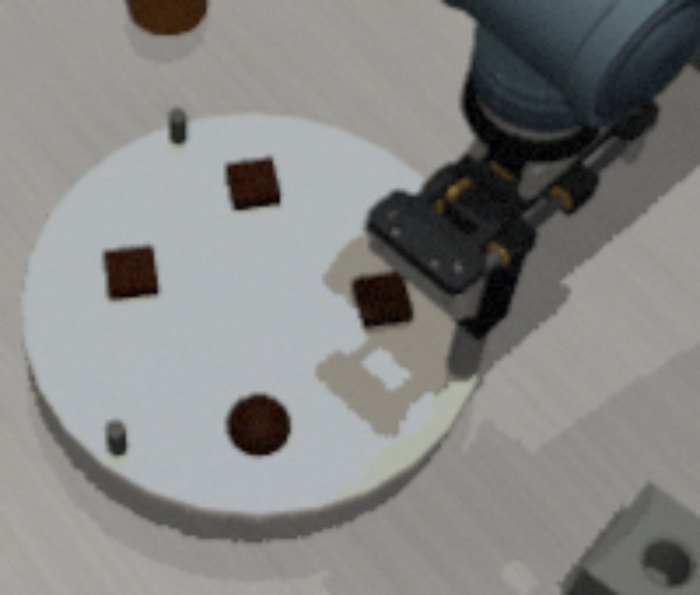

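The nose (crop 462,365) sits just inside the rim with clear space around it, and the chocolates are undisturbed. Next is the push.

>>> carry_out --motion '[-0.008, -0.017, 0.0, 0.0, 0.0, 0.0, -0.016, -0.034, 0.0, 0.0, 0.0, 0.0, -0.028, -0.055, 0.0, 0.0, 0.0, 0.0, -0.045, -0.082, 0.0, 0.0, 0.0, 0.0, -0.067, -0.112, 0.0, 0.0, 0.0, 0.0, -0.096, -0.145, 0.0, 0.0, 0.0, 0.0, -0.132, -0.18, 0.0, 0.0, 0.0, 0.0, -0.176, -0.214, 0.0, 0.0, 0.0, 0.0]'

```text
t: 7.12
tool_pos: [0.4404, 0.0819, 0.1766]
eef_rot: [2.057, 2.374, -0.0]
contact_force: [-0.5, -0.2, -0.8]
width: 0.0299
finger_force: 25.0
```

>>> carry_out --motion '[-0.054, -0.032, 0.0, 0.0, 0.0, 0.0, -0.114, -0.058, 0.0, 0.0, 0.0, 0.0, -0.18, -0.077, 0.0, 0.0, 0.0, 0.0, -0.248, -0.087, 0.0, 0.0, 0.0, 0.0, -0.298, -0.088, 0.0, 0.0, 0.0, 0.0, -0.323, -0.086, -0.033, 0.0, 0.0, 0.0, -0.329, -0.086, -0.1, 0.0, 0.0, 0.0, -0.329, -0.086, -0.156, 0.0, 0.0, 0.0]'

```text
t: 8.12
tool_pos: [0.4299, -0.0187, 0.2249]
eef_rot: [2.057, 2.374, 0.001]
contact_force: [0.5, -0.8, -1.6]
width: 0.0298
finger_force: 25.0
```

```bash
cat >> h.py <<'E'
def dome(n,p,d):
    """(xy of dome middle, list of r,deg of dark brown blobs)"""
    W=cloud(n,d); m=(np.hypot(W[...,0]-C[0],W[...,1]-C[1])<.16)&(p.max(2)<110)&(W[...,2]>.072)&(W[...,2]<.097)
    p=p.astype(int); m&=(p[...,0]-p[...,2]>6); out=[]
    for a,c,mm in blobs(m,100):
        Z=W[mm][:,2].max(); q=plane(n,[c],.078 if n=="top" else .078)[0][:2]; r=q-C
        out.append((a,p[mm].mean(0).round().tolist(),round(Z,4),q.round(4).tolist(),np.hypot(*r).round(4),np.degrees(np.arctan2(r[1],r[0])).round(1)))
    return out
E
python3 - <<'E'
from h import *
for n in("top","scene"):
    z=np.load(f"pics/{n}0.npz"); print(n,*dome(n,z["p"],z["d"]),sep="\n ")
for i,n in enumerate(("top","scene","top","scene")):
    t=arm.get_state()["t"]; p,d=optics.read_camera(n); np.savez(f"pics/s{i}.npz",p=p,d=d); print(t,n,*dome(n,p,d),sep="\n ")
s=arm.get_state(); print(s["t"],s["tool_pos"],s["contact_force"],s["width"])
E
```

```text
top
 (np.int32(173), [48.0, 31.0, 23.0], np.float64(0.0881), [0.6354, -0.0459], np.float64(0.0869), np.float64(-46.2))
 (np.int32(181), [26.0, 12.0, 7.0], np.float64(0.0941), [0.6303, 0.1006], np.float64(0.1002), np.float64(56.7))
 (np.int32(179), [51.0, 34.0, 26.0], np.float64(0.0891), [0.5193, -0.0581], np.float64(0.0935), np.float64(-126.8))
 (np.int32(178), [54.0, 36.0, 28.0], np.float64(0.0896), [0.5036, 0.0739], np.float64(0.0916), np.float64(141.5))
scene
 (np.int32(178), [41.0, 22.0, 13.0], np.float64(0.0914), [0.5229, -0.0578], np.float64(0.0912), np.float64(-125.1))
 (np.int32(189), [42.0, 23.0, 15.0], np.float64(0.0889), [0.6386, -0.0455], np.float64(0.0888), np.float64(-44.6))
 (np.int32(200), [43.0, 24.0, 16.0], np.float64(0.0904), [0.507, 0.0742], np.float64(0.0893), np.float64(140.0))
 (np.int32(223), [35.0, 18.0, 10.0], np.float64(0.0953), [0.6354, 0.1028], np.float64(0.105), np.float64(55.1))
8.125
 top
 (np.int32(179), [50.0, 33.0, 25.0], np.float64(0.0893), [0.6457, -0.0401], np.float64(0.0905), np.float64(-39.0))
 (np.int32(184), [52.0, 35.0, 27.0], np.float64(0.0
[... 980 characters left out ...]
.float64(-124.6))
 (np.int32(179), [23.0, 10.0, 7.0], np.float64(0.0951), [0.4859, 0.071], np.float64(0.1045), np.float64(148.8))
8.275
 scene
 (np.int32(184), [43.0, 24.0, 16.0], np.float64(0.0901), [0.5271, -0.058], np.float64(0.089), np.float64(-122.8))
 (np.int32(211), [37.0, 21.0, 15.0], np.float64(0.0949), [0.4878, 0.0668], np.float64(0.1008), np.float64(150.3))
 (np.int32(200), [45.0, 26.0, 16.0], np.float64(0.0892), [0.6575, -0.0272], np.float64(0.0932), np.float64(-28.2))
 (np.int32(220), [45.0, 25.0, 16.0], np.float64(0.0896), [0.632, 0.0868], np.float64(0.0901), np.float64(51.0))
8.325 [ 0.42963547 -0.01833831  0.22363225] [ 0.21521417  0.3656684  -0.17885553] 0.030243467558410536
```

```bash
cat >> h.py <<'E'
def theta(t,th0=154.3,w0=63.,t0=8.325): x=t-t0; return th0+w0*x-1.2*x*x
def follow(p,t,n,r=.1027,z=.215,**k): return rows(p,M,[(pol(theta(t+.125*i,**k),r,z),None) for i in range(1,n+1)])
E
python3 - <<'E'
from h import *
p=np.array([.42939,-.01813,.2229])
L=list(zip((193,193,193,193.5,196.5,201.2,theta(9.2),theta(9.325)),(.145,.135,.122,.11,.104,.1027,.1027,.1027),(.223,.222,.22,.218,.216,.215,.215,.215)))
p=rows(p,M,[(pol(*l),None) for l in L]); print(p)
p=follow(p,9.325,8); print(p)
E
```

```text
MOTION [0.005, 0.016, 0.0, 0.0, 0.0, 0.0, 0.008, 0.05, 0.003, 0.0, 0.0, 0.0, 0.012, 0.093, 0.01, 0.0, 0.0, 0.0, 0.012, 0.133, 0.016, 0.0, 0.0, 0.0, -0.004, 0.155, 0.023, 0.0, 0.0, 0.0, -0.031, 0.164, 0.026, 0.0, 0.0, 0.0, -0.073, 0.177, 0.026, 0.0, 0.0, 0.0, -0.114, 0.195, 0.026, 0.0, 0.0, 0.0] max 0.195
[ 0.49216982 -0.04363655  0.2151    ]
MOTION [-0.039, 0.024, 0.0, 0.0, 0.0, 0.0, -0.073, 0.053, 0.0, 0.0, 0.0, 0.0, -0.104, 0.085, 0.0, 0.0, 0.0, 0.0, -0.13, 0.121, 0.0, 0.0, 0.0, 0.0, -0.151, 0.16, 0.0, 0.0, 0.0, 0.0, -0.167, 0.201, 0.0, 0.0, 0.0, 0.0, -0.177, 0.244, 0.0, 0.0, 0.0, 0.0, -0.182, 0.287, 0.0, 0.0, 0.0, 0.0] max 0.287
[ 0.58517709 -0.08539799  0.2151    ]
```

>>> carry_out --motion '[0.005, 0.016, 0.0, 0.0, 0.0, 0.0, 0.008, 0.05, 0.003, 0.0, 0.0, 0.0, 0.012, 0.093, 0.01, 0.0, 0.0, 0.0, 0.012, 0.133, 0.016, 0.0, 0.0, 0.0, -0.004, 0.155, 0.023, 0.0, 0.0, 0.0, -0.031, 0.164, 0.026, 0.0, 0.0, 0.0, -0.073, 0.177, 0.026, 0.0, 0.0, 0.0, -0.114, 0.195, 0.026, 0.0, 0.0, 0.0]'

```text
t: 9.32
tool_pos: [0.4927, -0.0452, 0.2158]
eef_rot: [2.058, 2.373, 0.0]
contact_force: [-0.5, -0.2, -0.3]
width: 0.0301
finger_force: 25.0
```

```bash
cat > look.py <<'E'
from h import *
import sys
for n in sys.argv[2:]:
    t=arm.get_state()["t"]; q=arm.get_state()["tool_pos"]; p,d=optics.read_camera(n); np.savez(f"pics/{sys.argv[1]}{n}.npz",p=p,d=d); cv2.imwrite(f"pics/{sys.argv[1]}{n}.png",p[:,:,::-1])
    # each square's known bearing relative to the dome gives the dome's bearing
    print(t,n,"model dome",theta(t).round(1)%360,"wand ang",np.degrees(np.arctan2(*(q[:2]-C)[::-1])).round(1)%360,"r",np.hypot(*(q[:2]-C)).round(4))
    for b in dome(n,p,d):
        e=[(x:=(b[5]-o-theta(t)+180)%360-180) for o in((0,) if b[2]>.0925 else (-102,178.3,85))]; print("  ",b[0],b[2],b[4:6],"err vs model",round(min(e,key=abs),1))
s=arm.get_state(); print(s["t"],s["tool_pos"],s["contact_force"])
E
python3 look.py f1 scene
```

```text
Traceback (most recent call last):
  File "look.py", line 6, in <module>
    print(t,n,"model dome",theta(t).round(1)%360,"wand ang",np.degrees(np.arctan2(*(q[:2]-C)[::-1])).round(1)%360,"r",np.hypot(*(q[:2]-C)).round(4))
                           ^^^^^^^^^^^^^^
AttributeError: 'float' object has no attribute 'round'
```

```bash
sed -i 's/theta(t).round(1)%360/round(theta(t)%360,1)/' look.py; python3 - <<'E'
from h import *
z=np.load("pics/f1scene.npz"); t=9.325
for b in dome("scene",z["p"],z["d"]):
    e=[(b[5]-o-theta(t)+180)%360-180 for o in((0,) if b[2]>.0925 else (-100.6,178.5,84.9))]; print(b[0],b[2],b[4:6],round(min(e,key=abs),1))
print(arm.get_state()["t"])
p=follow(np.array([.49217,-.04364,.2151]),9.375,8); print(p)
E
```

```text
195 0.0948 (np.float64(0.1), np.float64(-142.6)) 1.3
183 0.0894 (np.float64(0.089), np.float64(-56.6)) 2.4
202 0.0896 (np.float64(0.089), np.float64(115.7)) 0.2
216 0.0888 (np.float64(0.0938), np.float64(36.8)) 2.2
9.375
MOTION [-0.053, 0.035, 0.0, 0.0, 0.0, 0.0, -0.086, 0.065, 0.0, 0.0, 0.0, 0.0, -0.115, 0.099, 0.0, 0.0, 0.0, 0.0, -0.139, 0.136, 0.0, 0.0, 0.0, 0.0, -0.158, 0.176, 0.0, 0.0, 0.0, 0.0, -0.172, 0.218, 0.0, 0.0, 0.0, 0.0, -0.18, 0.261, 0.0, 0.0, 0.0, 0.0, -0.182, 0.304, 0.0, 0.0, 0.0, 0.0] max 0.304
[ 0.59022513 -0.08467402  0.2151    ]
```

View pics/f1scene.png

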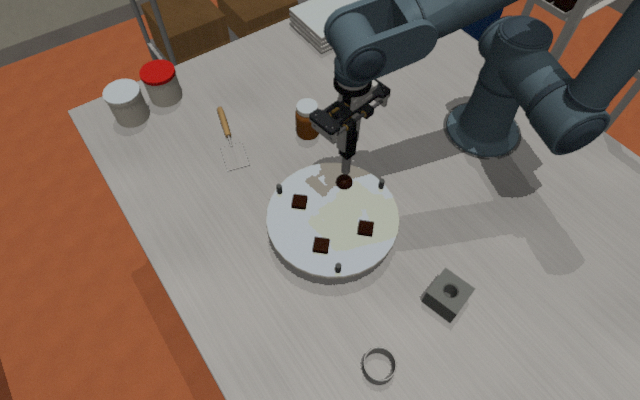

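The nose hangs right over the dome at (344,182), and the model is about 1.5° behind. I'll correct that and keep following.

```bash
sed -i 's/th0=154.3/th0=155.6/' h.py; python3 - <<'E'
from h import *
p=follow(np.array([.49217,-.04364,.2151]),9.375,8); print(p)
p=follow(p,10.375,8); print(p)
E
```

```text
MOTION [-0.059, 0.04, 0.0, 0.0, 0.0, 0.0, -0.092, 0.071, 0.0, 0.0, 0.0, 0.0, -0.12, 0.105, 0.0, 0.0, 0.0, 0.0, -0.143, 0.143, 0.0, 0.0, 0.0, 0.0, -0.161, 0.183, 0.0, 0.0, 0.0, 0.0, -0.174, 0.225, 0.0, 0.0, 0.0, 0.0, -0.181, 0.269, 0.0, 0.0, 0.0, 0.0, -0.182, 0.312, 0.0, 0.0, 0.0, 0.0] max 0.312
[ 0.59260059 -0.08433171  0.2151    ]
MOTION [0.004, 0.043, 0.0, 0.0, 0.0, 0.0, 0.013, 0.085, 0.0, 0.0, 0.0, 0.0, 0.027, 0.125, 0.0, 0.0, 0.0, 0.0, 0.046, 0.163, 0.0, 0.0, 0.0, 0.0, 0.07, 0.199, 0.0, 0.0, 0.0, 0.0, 0.097, 0.23, 0.0, 0.0, 0.0, 0.0, 0.128, 0.259, 0.0, 0.0, 0.0, 0.0, 0.162, 0.283, 0.0, 0.0, 0.0, 0.0] max 0.283
[ 0.66970083 -0.02411939  0.2151    ]
```

>>> carry_out --motion '[-0.059, 0.04, 0.0, 0.0, 0.0, 0.0, -0.092, 0.071, 0.0, 0.0, 0.0, 0.0, -0.12, 0.105, 0.0, 0.0, 0.0, 0.0, -0.143, 0.143, 0.0, 0.0, 0.0, 0.0, -0.161, 0.183, 0.0, 0.0, 0.0, 0.0, -0.174, 0.225, 0.0, 0.0, 0.0, 0.0, -0.181, 0.269, 0.0, 0.0, 0.0, 0.0, -0.182, 0.312, 0.0, 0.0, 0.0, 0.0]'

```text
t: 10.38
tool_pos: [0.5936, -0.0846, 0.2156]
eef_rot: [-2.057, -2.374, -0.0]
contact_force: [-0.0, -0.4, -0.7]
width: 0.0298
finger_force: 25.0
```

>>> carry_out --motion '[0.004, 0.043, 0.0, 0.0, 0.0, 0.0, 0.013, 0.085, 0.0, 0.0, 0.0, 0.0, 0.027, 0.125, 0.0, 0.0, 0.0, 0.0, 0.046, 0.163, 0.0, 0.0, 0.0, 0.0, 0.07, 0.199, 0.0, 0.0, 0.0, 0.0, 0.097, 0.23, 0.0, 0.0, 0.0, 0.0, 0.128, 0.259, 0.0, 0.0, 0.0, 0.0, 0.162, 0.283, 0.0, 0.0, 0.0, 0.0]'

```text
t: 11.38
tool_pos: [0.6702, -0.0238, 0.2156]
eef_rot: [-2.057, -2.374, 0.0]
contact_force: [-1.0, -0.3, -0.9]
width: 0.0294
finger_force: 25.0
```

```bash
python3 look.py f2 scene
```

```text
11.375 scene model dome 336.6 wand ang 336.8 r 0.1033
   199 0.0892 (np.float64(0.0886), np.float64(-121.4)) err vs model 4.0
   198 0.0902 (np.float64(0.0921), np.float64(157.3)) err vs model 2.4
   223 0.096 (np.float64(0.1032), np.float64(-20.1)) err vs model 3.3
   233 0.0886 (np.float64(0.0902), np.float64(63.5)) err vs model 1.9
11.425 [ 0.67060269 -0.0224663   0.21565059] [-0.39804367  0.57490634 -2.10136509]
```

```bash
sed -i 's/w0=63\./w0=63.9/' h.py; python3 - <<'E'
from h import *
p=follow(np.array([.6697,-.02412,.2151]),11.425,8); print(p)
p=follow(p,12.425,8); print(p)
E
```

```text
MOTION [0.068, 0.032, 0.0, 0.0, 0.0, 0.0, 0.109, 0.043, 0.0, 0.0, 0.0, 0.0, 0.15, 0.049, 0.0, 0.0, 0.0, 0.0, 0.191, 0.05, 0.0, 0.0, 0.0, 0.0, 0.232, 0.046, 0.0, 0.0, 0.0, 0.0, 0.272, 0.038, 0.0, 0.0, 0.0, 0.0, 0.311, 0.024, 0.0, 0.0, 0.0, 0.0, 0.347, 0.007, 0.0, 0.0, 0.0, 0.0] max 0.347
[0.65693086 0.07921523 0.2151    ]
MOTION [0.034, -0.022, 0.0, 0.0, 0.0, 0.0, 0.065, -0.047, 0.0, 0.0, 0.0, 0.0, 0.093, -0.076, 0.0, 0.0, 0.0, 0.0, 0.117, -0.107, 0.0, 0.0, 0.0, 0.0, 0.137, -0.141, 0.0, 0.0, 0.0, 0.0, 0.153, -0.177, 0.0, 0.0, 0.0, 0.0, 0.164, -0.214, 0.0, 0.0, 0.0, 0.0, 0.172, -0.252, 0.0, 0.0, 0.0, 0.0] max 0.252
[0.57474412 0.11950493 0.2151    ]
```

>>> carry_out --motion '[0.068, 0.032, 0.0, 0.0, 0.0, 0.0, 0.109, 0.043, 0.0, 0.0, 0.0, 0.0, 0.15, 0.049, 0.0, 0.0, 0.0, 0.0, 0.191, 0.05, 0.0, 0.0, 0.0, 0.0, 0.232, 0.046, 0.0, 0.0, 0.0, 0.0, 0.272, 0.038, 0.0, 0.0, 0.0, 0.0, 0.311, 0.024, 0.0, 0.0, 0.0, 0.0, 0.347, 0.007, 0.0, 0.0, 0.0, 0.0]'

```text
t: 12.42
tool_pos: [0.6566, 0.0794, 0.2157]
eef_rot: [2.057, 2.374, -0.0]
contact_force: [-0.6, -0.8, -1.0]
width: 0.03
finger_force: 25.0
```

>>> carry_out --motion '[0.034, -0.022, 0.0, 0.0, 0.0, 0.0, 0.065, -0.047, 0.0, 0.0, 0.0, 0.0, 0.093, -0.076, 0.0, 0.0, 0.0, 0.0, 0.117, -0.107, 0.0, 0.0, 0.0, 0.0, 0.137, -0.141, 0.0, 0.0, 0.0, 0.0, 0.153, -0.177, 0.0, 0.0, 0.0, 0.0, 0.164, -0.214, 0.0, 0.0, 0.0, 0.0, 0.172, -0.252, 0.0, 0.0, 0.0, 0.0]'

```text
t: 13.42
tool_pos: [0.5742, 0.1191, 0.2157]
eef_rot: [2.057, 2.374, 0.0]
contact_force: [-0.2, -0.8, -0.7]
width: 0.0299
finger_force: 25.0
```

```bash
python3 look.py f3 scene; python3 - <<'E'
from h import *
p=follow(np.array([.57474,.1195,.2151]),13.475,8); print(p)
E
```

```text
13.425 scene model dome 90.3 wand ang 90.6 r 0.1023
   181 0.0884 (np.float64(0.0922), np.float64(-88.1)) err vs model 3.3
   209 0.0893 (np.float64(0.0894), np.float64(-8.1)) err vs model 3.6
   216 0.0946 (np.float64(0.1046), np.float64(89.8)) err vs model -0.5
13.475 [0.57313065 0.11925966 0.21560578] [-0.04623853  0.98673359 -1.72338705]
MOTION [0.003, -0.053, 0.0, 0.0, 0.0, 0.0, 0.0, -0.091, 0.0, 0.0, 0.0, 0.0, -0.007, -0.129, 0.0, 0.0, 0.0, 0.0, -0.018, -0.165, 0.0, 0.0, 0.0, 0.0, -0.032, -0.199, 0.0, 0.0, 0.0, 0.0, -0.051, -0.232, 0.0, 0.0, 0.0, 0.0, -0.072, -0.262, 0.0, 0.0, 0.0, 0.0, -0.097, -0.289, 0.0, 0.0, 0.0, 0.0] max 0.289
[0.4930769  0.07833158 0.2151    ]
```

View pics/f3scene.png

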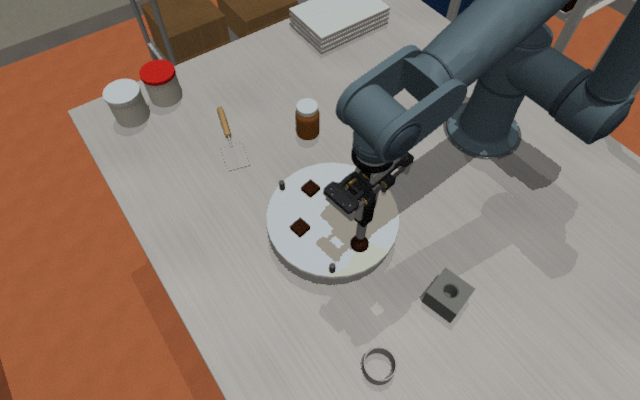

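The wand is dead over the dome at (360,243). I'll follow a bit longer for margin.

>>> carry_out --motion '[0.003, -0.053, 0.0, 0.0, 0.0, 0.0, 0.0, -0.091, 0.0, 0.0, 0.0, 0.0, -0.007, -0.129, 0.0, 0.0, 0.0, 0.0, -0.018, -0.165, 0.0, 0.0, 0.0, 0.0, -0.032, -0.199, 0.0, 0.0, 0.0, 0.0, -0.051, -0.232, 0.0, 0.0, 0.0, 0.0, -0.072, -0.262, 0.0, 0.0, 0.0, 0.0, -0.097, -0.289, 0.0, 0.0, 0.0, 0.0]'

```text
t: 14.48
tool_pos: [0.4928, 0.0773, 0.2157]
eef_rot: [2.057, 2.374, 0.0]
contact_force: [0.0, 0.7, -0.8]
width: 0.0296
finger_force: 25.0
```

```bash
python3 - <<'E'
from h import *
p=follow(np.array([.49308,.07833,.2151]),14.475,8); print(p)
h=np.array([.4722,.3263,.223])
n=8; q=p.copy(); L=[]
a=pol(theta(15.475)+5,.11,.225)
L=[p+(h-p)*f+[0,0,0] for f in(.04,.12,.25,.4,.56,.72,.86,.94)]
for k,l in enumerate(L): l[2]=min(.215+.008*(k+1),.235)
p=rows(p,M,[(l,None) for l in L]); print(p)
L=[(h[0],h[1],z) for z in(.232,.225,.215,.205,.195,.185,.175,.165)]
p=rows(p,M,[(l,None) for l in L]); print(p)
L=[(h[0],h[1],z) for z in(.153,.141,.13,.12,.114,.110,.109,.109)]
p=rows(p,M,[(l,None) for l in L]); print(p)
E
```

```text
MOTION [-0.027, -0.024, 0.0, 0.0, 0.0, 0.0, -0.057, -0.046, 0.0, 0.0, 0.0, 0.0, -0.088, -0.064, 0.0, 0.0, 0.0, 0.0, -0.121, -0.078, 0.0, 0.0, 0.0, 0.0, -0.155, -0.089, 0.0, 0.0, 0.0, 0.0, -0.19, -0.096, 0.0, 0.0, 0.0, 0.0, -0.225, -0.1, 0.0, 0.0, 0.0, 0.0, -0.26, -0.1, 0.0, 0.0, 0.0, 0.0] max 0.26
[ 0.47451177 -0.00315141  0.2151    ]
MOTION [0.044, 0.006, -0.026, 0.0, 0.0, 0.0, 0.131, 0.018, -0.053, 0.0, 0.0, 0.0, 0.272, 0.037, -0.066, 0.0, 0.0, 0.0, 0.435, 0.06, -0.066, 0.0, 0.0, 0.0, 0.609, 0.083, -0.066, 0.0, 0.0, 0.0, 0.783, 0.107, -0.066, 0.0, 0.0, 0.0, 0.936, 0.128, -0.066, 0.0, 0.0, 0.0, 1.023, 0.14, -0.066, 0.0, 0.0, 0.0] max 1.023
[0.47230955 0.30660133 0.2349    ]
MOTION [0.065, 0.009, 0.01, 0.0, 0.0, 0.0, 0.065, 0.009, 0.033, 0.0, 0.0, 0.0, 0.065, 0.009, 0.066, 0.0, 0.0, 0.0, 0.065, 0.009, 0.1, 0.0, 0.0, 0.0, 0.065, 0.009, 0.133, 0.0, 0.0, 0.0, 0.065, 0.009, 0.166, 0.0, 0.0, 0.0, 0.065, 0.009, 0.2, 0.0, 0.0, 0.0, 0.065, 0.009, 0.233, 0.0, 0.0, 0.0] max 0.233
[0.47220068 0.32628706 0.165     ]
MOTION [0.0, 0.0, 0.04, 0.0, 0.0, 0.0, 0.0, 0.0, 0.08, 0.0, 0.0, 0.0, 0.0, 0.0, 0.117, 0.0, 0.0, 0.0, 0.0, 0.0, 0.15, 0.0, 0.0, 0.0, 0.0, 0.0, 0.17, 0.0, 0.0, 0.0, 0.0, 0.0, 0.183, 0.0, 0.0, 0.0, 0.0, 0.0, 0.187, 0.0, 0.0, 0.0, 0.0, 0.0, 0.187, 0.0, 0.0, 0.0] max 0.187
[0.47220068 0.32628706 0.1089    ]
```

>>> carry_out --motion '[-0.027, -0.024, 0.0, 0.0, 0.0, 0.0, -0.057, -0.046, 0.0, 0.0, 0.0, 0.0, -0.088, -0.064, 0.0, 0.0, 0.0, 0.0, -0.121, -0.078, 0.0, 0.0, 0.0, 0.0, -0.155, -0.089, 0.0, 0.0, 0.0, 0.0, -0.19, -0.096, 0.0, 0.0, 0.0, 0.0, -0.225, -0.1, 0.0, 0.0, 0.0, 0.0, -0.26, -0.1, 0.0, 0.0, 0.0, 0.0]'

```text
t: 15.48
tool_pos: [0.4748, -0.0043, 0.2157]
eef_rot: [2.057, 2.374, 0.0]
contact_force: [0.2, 0.8, -1.1]
width: 0.0296
finger_force: 25.0
```

```bash
python3 look.py f4 scene
```

```text
15.475 scene model dome 191.1 wand ang 191.9 r 0.1027
   192 0.0951 (np.float64(0.0986), np.float64(-162.4)) err vs model 6.5
   183 0.0906 (np.float64(0.0891), np.float64(-76.0)) err vs model 7.9
   221 0.0901 (np.float64(0.089), np.float64(96.5)) err vs model 7.4
   219 0.088 (np.float64(0.0939), np.float64(17.6)) err vs model 8.2
15.525 [ 0.47502381 -0.0052191   0.21569675] [-0.08095906 -1.17584046 -1.69686438]
```

>>> carry_out --motion '[0.044, 0.006, -0.026, 0.0, 0.0, 0.0, 0.131, 0.018, -0.053, 0.0, 0.0, 0.0, 0.272, 0.037, -0.066, 0.0, 0.0, 0.0, 0.435, 0.06, -0.066, 0.0, 0.0, 0.0, 0.609, 0.083, -0.066, 0.0, 0.0, 0.0, 0.783, 0.107, -0.066, 0.0, 0.0, 0.0, 0.92, 0.126, -0.066, 0.0, 0.0, 0.0, 0.99, 0.135, -0.066, 0.0, 0.0, 0.0]'

```text
t: 16.52
tool_pos: [0.4717, 0.2989, 0.2359]
eef_rot: [-2.054, -2.377, -0.001]
contact_force: [0.1, -0.2, -0.9]
width: 0.0301
finger_force: 25.0
```

>>> carry_out --motion '[0.07, 0.01, 0.01, 0.0, 0.0, 0.0, 0.098, 0.014, 0.033, 0.0, 0.0, 0.0, 0.098, 0.014, 0.066, 0.0, 0.0, 0.0, 0.098, 0.014, 0.1, 0.0, 0.0, 0.0, 0.098, 0.014, 0.133, 0.0, 0.0, 0.0, 0.098, 0.014, 0.166, 0.0, 0.0, 0.0, 0.098, 0.014, 0.2, 0.0, 0.0, 0.0, 0.098, 0.014, 0.22, 0.0, 0.0, 0.0]'

```text
t: 17.52
tool_pos: [0.4723, 0.3257, 0.1686]
eef_rot: [-2.057, -2.374, 0.001]
contact_force: [-0.2, -0.4, -1.8]
width: 0.0298
finger_force: 25.0
```

```bash
python3 - <<'E'
from h import *
p,d=optics.read_camera("scene"); cv2.imwrite("pics/h1.png",cv2.resize(p[190:340,380:530,::-1],None,fx=4,fy=4)); s=arm.get_state(); print(s["t"],s["tool_pos"],s["contact_force"],s["width"])
E
```

```text
17.575 [0.47191504 0.32557752 0.16792818] [-0.30876851 -0.25695326 -1.03767819] 0.03012471484396135
```

View pics/h1.png

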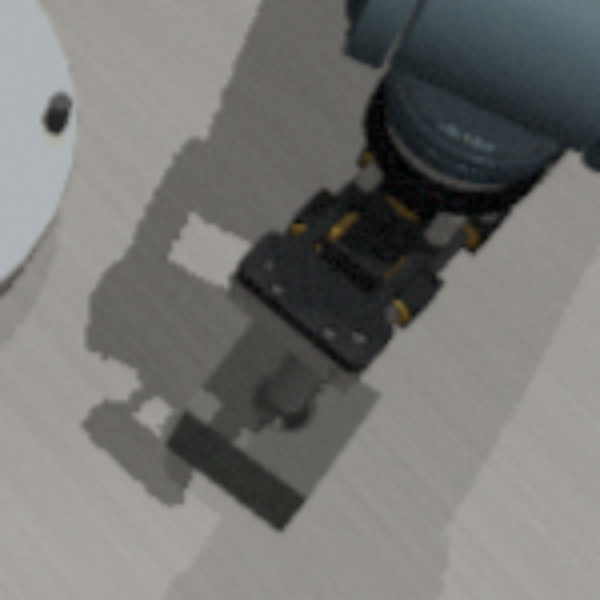

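The nose (crop 290,390) lines up with the hole (295,405), so I'm lowering it.

>>> carry_out --motion '[0, 0, 0.04, 0, 0, 0, 0, 0, 0.08, 0, 0, 0, 0, 0, 0.12, 0, 0, 0, 0, 0, 0.15, 0, 0, 0, 0, 0, 0.175, 0, 0, 0, 0, 0, 0.19, 0, 0, 0, 0, 0, 0.198, 0, 0, 0, 0, 0, 0.2, 0, 0, 0]'

```text
t: 18.58
tool_pos: [0.4726, 0.3259, 0.1096]
eef_rot: [2.057, 2.374, 0.0]
contact_force: [0.0, 0.6, -1.6]
width: 0.0296
finger_force: 25.0
```

>>> carry_out --motion '[0, 0, 0, 0, 0, 0, 0, 0, 0, 0, 0, 0]'

```text
t: 18.82
tool_pos: [0.4727, 0.326, 0.1098]
eef_rot: [2.057, 2.374, 0.001]
contact_force: [-0.4, -0.4, -0.7]
width: 0.0297
finger_force: 25.0
```

Seated to within about a millimetre. Releasing.

>>> carry_out --motion '[0, 0, 0, 0, 0, 0, 0, 0, 0, 0, 0, 0, 0, 0, 0, 0, 0, 0, 0, 0, 0, 0, 0, 0, 0, 0, 0, 0, 0, 0, 0, 0, 0, 0, 0, 0, 0, 0, 0, 0, 0, 0, 0, 0, 0, 0, 0, 0]' --claw -1

```text
t: 19.82
tool_pos: [0.4725, 0.3259, 0.1095]
eef_rot: [-2.057, -2.374, -0.0]
contact_force: [-0.5, -0.1, 0.1]
width: 0.0938
finger_force: 0.0
```

>>> carry_out --motion '[0, 0, -0.06, 0, 0, 0, 0, 0, -0.14, 0, 0, 0, 0, 0, -0.22, 0, 0, 0, 0, 0, -0.3, 0, 0, 0, 0, 0, -0.36, 0, 0, 0, 0, 0, -0.4, 0, 0, 0, 0, 0, -0.4, 0, 0, 0, 0, 0, -0.4, 0, 0, 0]'

```text
t: 20.82
tool_pos: [0.472, 0.3256, 0.2285]
eef_rot: [-2.057, -2.374, 0.002]
contact_force: [-0.4, -0.3, -0.3]
width: 0.0942
finger_force: 0.0
```

```bash
python3 - <<'E'
from h import *
s=arm.get_state(); print(s["t"],s["tool_pos"],s["contact_force"],s["width"])
p,d=optics.read_camera("scene"); cv2.imwrite("pics/h2.png",p[:,:,::-1])
W=cloud("scene",d); m=(np.hypot(W[...,0]-.4735,W[...,1]-.327)<.03)&(abs(W[...,2]-.16)<.006); print(m.sum(),W[m].mean(0),W[m][:,2].max())
print(*[b[2:] for b in dome("scene",p,d)])
E
```

```text
20.825 [0.47201574 0.32564686 0.22846512] [-0.3786886  -0.27857104 -0.33955034] 0.09422155449398678
100 [0.47521925 0.33370329 0.15929039] 0.16290115788790258
(np.float64(0.0887), [0.5587, -0.0736], np.float64(0.0919), np.float64(-100.4)) (np.float64(0.0888), [0.49, 0.0407], np.float64(0.0885), np.float64(164.4)) (np.float64(0.0892), [0.659, -0.014], np.float64(0.0892), np.float64(-20.2)) (np.float64(0.0952), [0.596, 0.1195], np.float64(0.1047), np.float64(78.6))
```

View pics/h2.png

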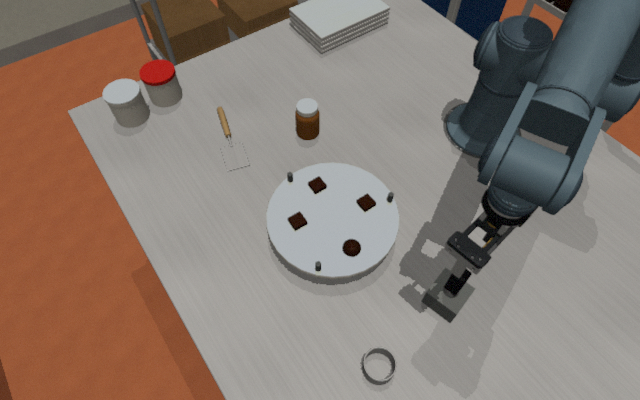

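The wand stands in its holder at (458,280) and the open gripper is clear above it. All four chocolates are on the turning platter, and the bystanders are where they started.

```bash
python3 -c "
from workcell import workorder; print(workorder.job_done())"
```

```text
the job is handed in; nothing more can be done
None
```

The job is handed in, with no verdict reported back: I spun the turntable to about 1.1 rad/s by a post, held the wand over the dome for about 6 s (drifting to roughly 13 mm off its middle in the last two), then stood it back in its holder and let go at about 20 s.

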